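# Trip and reset the stop station of a radio repair bench

### The arm

A 6-joint arm with a two-finger parallel gripper is mounted at the origin on the work surface. World frame = base frame: x ahead of the robot, y to its left, z up, the work surface at z = 0. Lengths are in m, angles in rad, forces in N, time in s.
With the tool pointing down it reaches from about 0.275 to 0.825 m from the base axis. Payload 4.9 kg.
Tool frame: the origin (TCP) lies at the very end of the fingers, on their centre line; the grasp point (between the pads) lies 19 mm behind it; z points along the fingers, y is the line along which they close (so a half turn about z gives the same grasp; the last joint's range is limited). The gripper opens to 85 mm and grips with 20 to 120 N. Pads are 22 mm wide; open, the fingers measure 114 mm over their backs; the gripper's body (76 mm by 85 mm) begins 54 mm behind the grasp point. The pads swing forward as they close: fully open they stand 13 mm farther back than shut.
Start: joints at [1.101, 0.326, -0.193, 1.052, 0, 1.437], TCP at [0.181, 0.519, 0.231] pointing down, gripper open.
Joint ranges: [-2.65, 2.65], [-0.97, 1.79], [-1.3, 1.35], [-1.93, 2.1], [-1.47, 1.37], [-3.14, 3.14]. Speed limits (rad/s): [2.57, 2.57, 3.14, 3.14, 3.14, 3.14].

### API

Orientations are given as a unit quaternion [x, y, z, w].
In Python, from bench import arm gives the robot as it stands.
- The arm moves only by the tool servo_tool, never from a script. Its argument "rows" is a list of rows, each a list of 5 numbers: the shift along the tool's x, y, z in cm, then the turn about the tool's z in degrees, then the opening in per cent of the stroke, from 0 (shut) to 100 (fully open). A call has 1 to 12 rows; each row shifts and turns the commanded pose from where the row before left it, along the tool's axes as they then stand; what a row does not reach is not made up. A row lasts 1/8 s, in which the tool goes at most 62.5 mm and 10.7 degrees, less where a joint would pass 70% of its speed; a pose out of reach is approached as far as the arm can. A call with a gripper value outside its range is refused whole. The fingers move at their own pace and stop on an object; "newtons" is the grip in N (left out, the last holds). Time passes only in rows, so rows that do not move let the fingers close. It gives the time, the measured TCP pose, the force, the opening and the grip force at its end, in the units of the state.
- arm.sense(): the state, without advancing time (a new reading comes with each control period).
- arm.get_image(name): name is "scene" or "top"; returns a dict with "image" (480x640x3 uint8, red, green, blue), "intrinsics" (3x3 intrinsics, pixels), "extrinsics" (4x4, takes a point from world to camera coordinates). Camera axes: x right, y down, z forward; pixel columns grow to the right and rows downward; lengths in m; the calibration is good to about 2 mm. A picture is of the moment at which its call begins. There is no depth.
- arm.close_job(): hands the job in; it is judged then, once.
The state is a dict: "time": time; "joints": joint angles; "qvel": joint speeds; "joint_torque": joint torques, N m; "ee_pos": TCP position; "orientation": TCP orientation; "wrist_force": force on the tool from outside, world axes, zero at the start; "wrist_torque": the same for the moment, N m; "width": opening from 0.0 (shut) to 1.0 (fully open); "grip_force": force on a finger pad.
Only numpy, scipy, OpenCV 4.12 (cv2) and the standard library are available. Lean on these libraries where they do the work, as an engineer would, in place of code of your own. Each camera call takes 0.05 s, during which the arm holds its last target. There are 200 camera calls.

### The job

Test the bench's stop station by pressing and pushing: press its winged mushroom button in until it stays down by itself when you let go, then push one of its wings round clockwise (seen from above) until the button pops back up, and let it turn back. Last, press the round re-arm push button at the other end of the same box fully in once the mushroom is up, and let go. The box stands loose: do not lift it, shove it along or tip it, and leave the other things on the bench where they are.

Things in the scene. Friction and masses are not known exactly. Their poses are not given: they have to be found in the camera images.
- station: The stop station: grey steel box on rubber feet, 120 (its x) x 220 (its y) x 70 mm high, about 2.2 kg, loose on the table. Origin: centre of its underside, z up. On its flat top: the mushroom stop centred at (0, -55) mm, the re-arm button at (0, 60) mm, and a tiny fixed pilot lamp (10 mm across, 6 mm high) at (-35, 25) mm that is not a button.
- stop_top (a point): Centre of the flat top of the mushroom's black head, 47 mm above the box top when up; turns and sinks with the head; z up, x along the wings. The head is a dome 48 mm across, its underside 22 mm above the box top (flat part of its top 24 mm across), on a 19 mm stem in a steel collar 40 mm across, 9 mm high.
- stop_wing (a point): Middle of one wing (at the head's -x side), 37 mm from the head's axis, 31 mm above the box top when up; moves with the head. The two wings are the ends of one straight bar through the dome: 96 mm tip to tip, 12 mm thick, 16 mm high, 23 to 39 mm above the box top when up. Beside each wing, beyond the dome, there is free space down to the box top.
- stop_press (a joint): How far the mushroom is pressed down, m: 0 up, 0.011 hard stop. The spring resists with 4 N at the top and about 9 N at the bottom. It clicks in at about 0.009 and then rests at about 0.0085 by itself; it comes back up to 0 only after a twist. If let go sooner it springs back.
- stop_twist (a joint): Turn of the mushroom head, rad, clockwise seen from above: 0 at rest (wings along the box's x), 1.0 hard stop. A spring turns it back (about 0.05 N m at 0.8 rad). At about 0.7 the latch lets go and the head pops up; let go, it turns back to 0.
- rearm_top (a point): Centre of the top of the re-arm push button, a grey cylinder 28 mm across in a low steel ring 44 mm across, on the end of the box away from the mushroom; its top is 21 mm above the box's top when out.
- rearm (a joint): How far the re-arm button is pressed, m: 0 out, 0.005 fully in (about 5 N); it springs back.
- mic: Bystander, loose, to be left alone: hand microphone lying flat, black plastic, 62 x 85 x 30 mm; origin at its underside.
- driver: Bystander, loose, to be left alone: screwdriver lying flat; origin at its underside.
- spool: Bystander, loose, to be left alone: flanged aluminium spool standing up, 60 mm across, 46 mm high; origin at its underside.
- screwjar: Bystander, loose, to be left alone: glass jar with steel cap, 56 mm across, 65 mm high; origin at its underside.
- radio: Bystander, loose, to be left alone: radio set without its cover, circuit board showing, about 0.21 x 0.20 x 0.058 m; origin at its underside.
- meter: Bystander, loose, to be left alone: hand multimeter lying flat, 170 x 85 x 42 mm; origin at its underside.
- mug: Bystander, loose, to be left alone: white mug, 80 mm across, 90 mm high; origin at its underside.

How it is judged:
By the outcome, as a careful person would: the job done as asked, in the order asked, and still so for the second after the job is handed in, with the robot touching nothing.
It also fails if it takes over 48 s, if anything falls off the work surface, if the arm or the gripper's body presses on something with over 40 N, if the wrist force passes 120 N, or if a joint passes its speed limit or range.

## Working session

There is one attempt and no reset: what is moved stays moved. The work goes in short steps, Python scripts to look and compute and a tool call to move; the robot and the scene stay as the last step left them, time stands still between calls to the robot, and variables do not carry over. Pictures are saved under pics/ and viewed, at most 10 in all, crops included, and the job is handed in when it is done.

Besides the shell and the picture viewer there is one more tool, called after "Emit:" in YAML: its name, and indented under it one key for each argument. servo_tool: Moves the arm, as the interface text tells. Its arguments: {"type":"object","properties":{"rows":{"type":"array"},"newtons":{"type":"number"}},"required":["rows"]}

```bash
mkdir -p pics; ls; python3 - <<'E'
from bench import arm
import cv2,numpy as np
s=arm.sense()
print(s['time'],s['ee_pos'],s['orientation'],s['width'])
for n in('scene','top'):
    d=arm.get_image(n); cv2.imwrite(f'pics/{n}0.png',d['image'][:,:,::-1]); print(n,d['intrinsics'],np.round(d['extrinsics'],4).tolist())
E
```

```text
pics
0.0 [0.18096357 0.51872405 0.23048503] [ 1.67102869e-01  9.85939053e-01 -8.63506193e-04 -2.62268760e-04] 0.9971380275268726
scene [[514.56490143   0.         312.5711868 ]
 [  0.         514.56490143 237.43342354]
 [  0.           0.           1.        ]] [[-0.5513, 0.8343, 0.0052, 0.346], [0.64, 0.4269, -0.6389, -0.2902], [-0.5353, -0.3489, -0.7693, 1.6331], [0.0, 0.0, 0.0, 1.0]]
top [[440.28661405   0.         317.68154748]
 [  0.         440.28661405 233.43583278]
 [  0.           0.           1.        ]] [[-0.0101, -0.9999, -0.0128, -0.012], [-0.9894, 0.0119, -0.1447, 0.5679], [0.1448, 0.0112, -0.9894, 1.1034], [0.0, 0.0, 0.0, 1.0]]
```

View pics/top0.png

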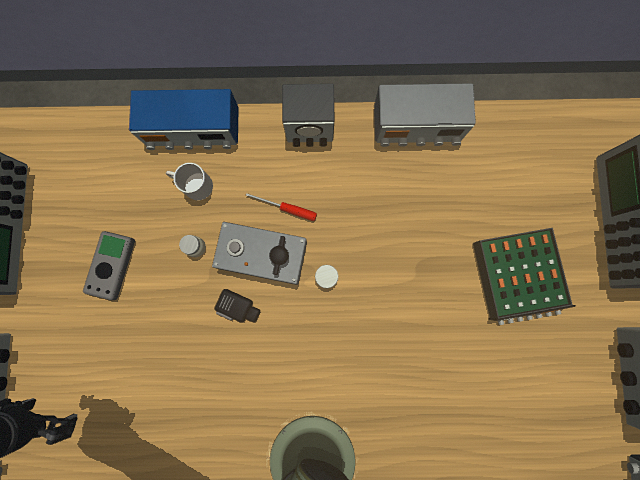

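View pics/scene0.png

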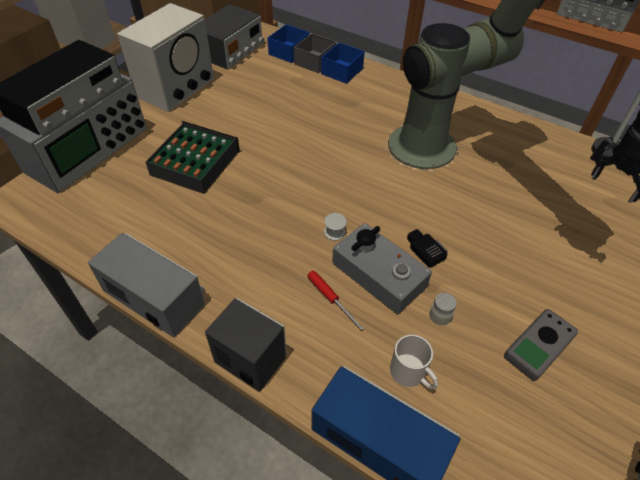

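The top view shows the station with its mushroom at about (279,257), wings nearly vertical, and the re-arm at (235,247). The mic is at (237,306), with white or capped cylinders at (326,277) and (192,245). I'll zoom in on the box in both views.

```bash
cat > h.py <<'E'
import numpy as np
def ray(d,px,z):
    K,E=np.array(d['intrinsics']),np.array(d['extrinsics'])
    R,t=E[:3,:3],E[:3,3]; c=-R.T@t; v=R.T@np.linalg.inv(K)@[px[0],px[1],1]
    return c+v*(z-c[2])/v[2]
def proj(d,p):
    K,E=np.array(d['intrinsics']),np.array(d['extrinsics'])
    q=K@(E[:3,:3]@np.array(p)+E[:3,3]); return q[:2]/q[2]
E
python3 - <<'E'
import cv2,numpy as np
a=cv2.imread('pics/top0.png')[210:310,200:345]; b=cv2.imread('pics/scene0.png')[205:320,310:450]
a=cv2.resize(a,None,fx=4,fy=4,interpolation=cv2.INTER_CUBIC);b=cv2.resize(b,None,fx=4,fy=4,interpolation=cv2.INTER_CUBIC)
cv2.imwrite('pics/ca.png',a);cv2.imwrite('pics/cb.png',b)
E
```

```text
(no output)
```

View pics/ca.png

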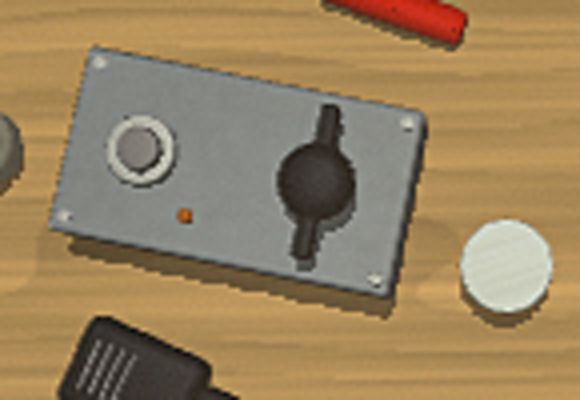

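View pics/cb.png

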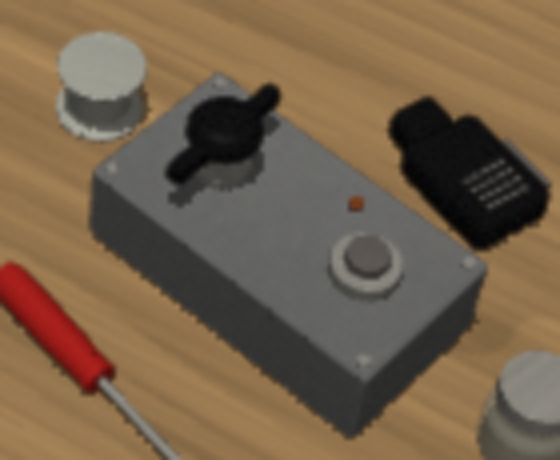

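The crops give good features in the top crop: box corners at (95,48), (427,112), (388,297) and (50,228), re-arm top at (140,149), dome centre at (316,181), and wing tips at (331,104) and (303,266). The lamp on the robot side confirms that box +x points away from the robot.

```bash
python3 - <<'E'
from bench import arm
import numpy as np
from h import *
T=arm.get_image('top');S=arm.get_image('scene')
f=lambda u,v:((u+.5)/4-.5+200,(v+.5)/4-.5+210)
g=lambda u,v:((u+.5)/4-.5+310,(v+.5)/4-.5+205)
mm=lambda p:np.round(np.array(p)*1000,1)
C=[ray(T,f(*p),.07) for p in[(95,48),(427,112),(391,297),(50,228)]]
c=np.mean(C,0);print('corners',mm(C),mm(c))
print([round(np.linalg.norm(C[i]-C[(i+1)%4]),4) for i in range(4)])
C2=[ray(S,g(*p),.07) for p in[(352,374),(93,175),(218,74),(485,265)]]
print('corners scene',mm(C2),mm(np.mean(C2,0)))
for n,Q in(('T',C),('S',C2)):
    y=(Q[0]-Q[1])+(Q[3]-Q[2]); print(n,'yaw deg',np.degrees(np.arctan2(-y[0],y[1])))
    th=np.arctan2(-y[0],y[1]);R=np.array([[np.cos(th),-np.sin(th)],[np.sin(th),np.cos(th)]]);m=np.mean(Q,0)[:2]
    print('mush',mm(m+R@[0,-.055]),'rearm',mm(m+R@[0,.06]),'wing-',mm(m+R@[-.037,-.055]),'wing+',mm(m+R@[.037,-.055]))
print('rearm T',mm(ray(T,f(140,149),.091)),'S',mm(ray(S,g(368,256),.091)))
print('tips T',mm(ray(T,f(331,104),.109)),mm(ray(T,f(303,260),.109)))
print('dome T',mm(ray(T,f(316,181),.105)))
print('spool T',mm(ray(T,f(506,266),.046)))
s=arm.sense();print(s['ee_pos'],s['joints'],s['time'],s['wrist_force'])
E
```

```text
corners [[596.8 221.6  70. ]
 [553.1  10.1  70. ]
 [437.   33.3  70. ]
 [482.4 247.6  70. ]] [517.3 128.1  70. ]
[np.float64(0.216), np.float64(0.1184), np.float64(0.219), np.float64(0.1174)]
corners scene [[598.3 214.8  70. ]
 [556.9  13.3  70. ]
 [441.3  36.3  70. ]
 [484.9 245.4  70. ]] [520.3 127.4  70. ]
T yaw deg -11.812986423894086
mush [506.1  74.3] rearm [529.6 186.9] wing- [469.8  81.9] wing+ [542.3  66.7]
S yaw deg -11.690811809301008
mush [509.2  73.6] rearm [532.5 186.2] wing- [473.   81.1] wing+ [545.4  66.1]
rearm T [529.2 187.5  91. ] S [533.3 188.6  91. ]
tips T [553.4  67.3 109. ] [458.5  84.1 109. ]
dome T [506.7  76.8 105. ]
spool T [456.6 -38.8  46. ]
[0.18106841 0.51895614 0.23078581] [ 1.10079265e+00  3.26682600e-01 -1.93210639e-01  1.05201450e+00
 -1.55638517e-05  1.43661923e+00] 0.2 [ 0.60602669 -0.21541858  0.22637157]
```

Emit:
servo_tool:
  rows:
    - [-4.1,-2.8,0,0,0]
    - [-4.1,-2.8,0,0,0]
    - [-4.1,-2.8,0,0,0]
    - [-4.1,-2.8,0,0,0]
    - [-4.1,-2.8,0,0,0]
    - [-4.1,-2.8,0,0,0]
    - [-4.1,-2.8,0,0,0]
    - [-4.1,-2.8,1,0,0]
    - [-4.1,-2.8,2,0,0]
    - [-4.1,-2.8,2,0,0]
    - [-4.1,-2.8,2,0,0]
    - [0,0,0,-7.5,0]
  newtons: 40

```text
time: 1.7
ee_pos: [0.5065, 0.0771, 0.1595]
orientation: [0.103, 0.995, -0.0, -0.001]
wrist_force: [0.1, 1.7, 0.1]
width: 0.002
grip_force: 0.0
```

```bash
cat > st.py <<'E'
from bench import arm
import numpy as np
from scipy.spatial.transform import Rotation as Ro
def show(targets,c=(.5075,.0745),yaw=-11.75):
    s=arm.sense();p=np.array(s['ee_pos']);R=Ro.from_quat(s['orientation']).as_matrix()
    print('t',s['time'],'p',np.round(p*1000,1),'x yaw',round(np.degrees(np.arctan2(R[1,0],R[0,0])),2),'z',np.round(R[:,2],3),'F',np.round(s['wrist_force'],1),'w',round(s['width'],3),'j',np.round(s['joints'],2))
    for n,t in targets.items(): print(n,'tool cm',np.round(R.T@(np.array(t)-p)*100,2))
E
python3 -c "
from st import *
show({'mush':(.5075,.0745,.117)})"
```

```text
t 1.7 p [506.5  77.1 159.5] x yaw 168.19 z [-0.002 -0.001 -1.   ] F [0.1 1.7 0.1] w 0.002 j [ 0.01  0.32 -0.4   0.85 -0.    0.21]
mush tool cm [-0.16 -0.22  4.25]
```

Emit:
servo_tool:
  rows:
    - [-0.1,-0.2,0,0,0]
    - [0,0,1.5,0,0]
    - [0,0,1.5,0,0]
    - [0,0,0.7,0,0]
    - [0,0,0,0,0]

```text
time: 2.33
ee_pos: [0.5054, 0.078, 0.1234]
orientation: [0.102, 0.995, -0.0, -0.001]
wrist_force: [-1.2, 0.1, 0.3]
width: -0.001
grip_force: 0.0
```

```bash
python3 - <<'E'
from st import *
import cv2
show({'mush':(.5075,.0745,.117)})
a=arm.get_image('top')['image'][200:320,195:345,::-1];b=arm.get_image('scene')['image'][160:320,300:460,::-1]
a=cv2.resize(a,(500,400),interpolation=2);b=cv2.resize(b,(400,400),interpolation=2)
cv2.imwrite('pics/d.png',cv2.resize(np.hstack([a,b]),(800,355)))
E
```

```text
t 2.325 p [505.4  78.  123.4] x yaw 168.28 z [-0.002 -0.    -1.   ] F [-1.2  0.1  0.3] w -0.001 j [ 0.01  0.36 -0.45  0.77 -0.    0.21]
mush tool cm [-0.28 -0.3   0.64]
```

View pics/d.png

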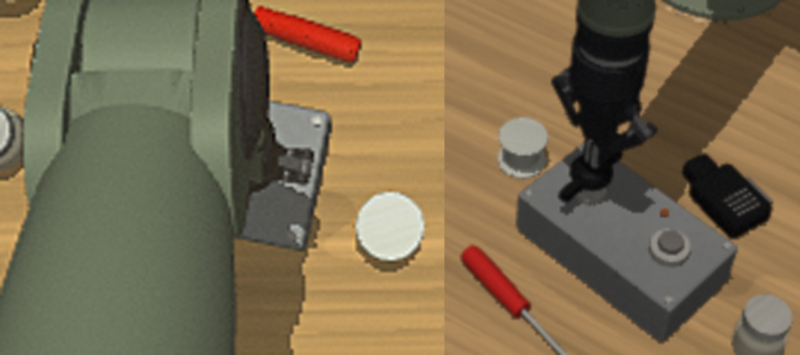

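The fingertips are just over the dome. I'll correct the few millimetres of offset and press.

Emit:
servo_tool:
  rows:
    - [-0.3,-0.3,0,0,0]
    - [0,0,0.5,0,0]
    - [0,0,0.4,0,0]
    - [0,0,0.4,0,0]
    - [0,0,0.2,0,0]
    - [0,0,0,0,0]

```text
time: 3.18
ee_pos: [0.5089, 0.074, 0.1097]
orientation: [0.102, 0.995, -0.0, 0.001]
wrist_force: [-0.8, -0.4, 4.9]
width: -0.001
grip_force: 2.6
```

```bash
python3 -c "
from st import *
show({'mush':(.5075,.0745,.106)})"
```

```text
t 3.175 p [508.9  74.  109.7] x yaw 168.25 z [ 0.001 -0.    -1.   ] F [-0.8 -0.4  4.9] w -0.001 j [ 0.    0.38 -0.46  0.73 -0.    0.21]
mush tool cm [0.14 0.02 0.37]
```

Emit:
servo_tool:
  rows:
    - [0,0,0.15,0,0]
    - [0,0,0.15,0,0]
    - [0,0,0.1,0,0]
    - [0,0,0,0,0]
    - [0,0,0,0,0]

```text
time: 3.8
ee_pos: [0.509, 0.074, 0.1061]
orientation: [0.102, 0.995, -0.0, 0.001]
wrist_force: [-0.9, 0.5, 6.9]
width: 0.004
grip_force: 3.7
```

Emit:
servo_tool:
  rows:
    - [0,0,0.1,0,0]
    - [0,0,0.1,0,0]
    - [0,0,0,0,0]
    - [0,0,0,0,0]

```text
time: 4.3
ee_pos: [0.5093, 0.074, 0.1057]
orientation: [0.102, 0.995, -0.0, 0.001]
wrist_force: [-5.5, -0.4, 21.4]
width: 0.003
grip_force: 10.7
```

It hit the hard stop at 21 N. I'll let go, lift and check that it stays down.

Emit:
servo_tool:
  rows:
    - [0,0,-0.5,0,0]
    - [0,0,-1,0,0]
    - [0,0,-1.5,0,0]
    - [2,-1.5,0,0,0]
    - [2,-1.5,0,0,0]
    - [0,0,0,0,0]

```text
time: 5.05
ee_pos: [0.4619, 0.0527, 0.1337]
orientation: [0.103, 0.995, 0.0, -0.0]
wrist_force: [0.4, -0.2, 0.0]
width: 0.003
grip_force: 0.0
```

```bash
python3 - <<'E'
from st import *
import cv2
from h import *
show({'start':(.4634,.054,.082)})
b=arm.get_image('scene')
for z in(.1085,.117):print(z,proj(b,(.508,.0743,z)),proj(b,(.508+.048*.979,.0743-.048*.2036,z-.008)))
b=b['image'][160:320,300:460,::-1]
cv2.imwrite('pics/e.png',cv2.resize(b,(560,560),interpolation=2))
E
```

```text
t 5.05 p [461.9  52.7 133.7] x yaw 168.21 z [-0.001  0.    -1.   ] F [ 0.4 -0.2  0. ] w 0.003 j [-0.05  0.27 -0.55  0.75  0.    0.16]
start tool cm [-0.12  0.16  5.17]
0.1085 [365.36827705 236.32961915] [351.83929982 249.22434377]
0.117 [365.66381099 234.0797676 ] [352.06664093 247.01453745]
```

View pics/e.png

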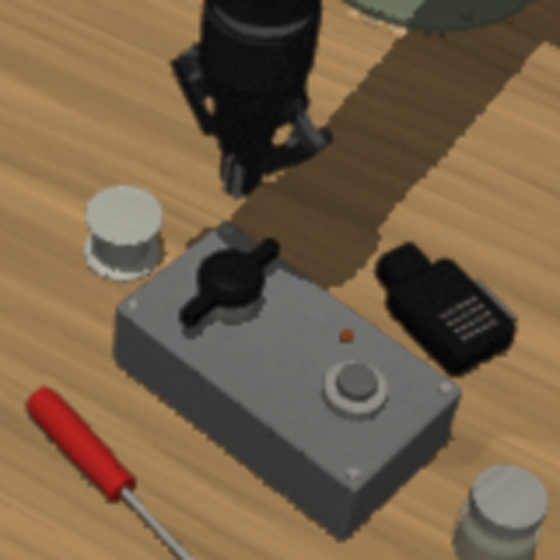

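The head sits lower on its collar (dome around (230,275) in the crop), and the box hasn't moved: its right corner is still at (431,271). Now down beside the near wing.

Emit:
servo_tool:
  rows:
    - [-0.1,0.1,1.5,0,0]
    - [0,0,1.5,0,0]
    - [0,0,1.5,0,0]
    - [0,0,0.6,0,0]
    - [0,0,0,0,0]

```text
time: 5.72
ee_pos: [0.4643, 0.0539, 0.0815]
orientation: [0.102, 0.995, -0.0, -0.001]
wrist_force: [-0.0, 0.7, 0.0]
width: 0.003
grip_force: 0.0
```

```bash
python3 - <<'E'
from st import *
s=arm.sense();show({'axis':(.508,.0743,.0825)})
# arc: start contact offset d from wing centreline, radius r, tool turned with head
r,d=.040,.0205
for k in range(0,60,8):
    a=np.radians(k); x=(r*np.cos(a)-d*-np.sin(a)*-1, ) 
    # tool-start frame: x radial outward(-box x), y = box y ; cw from above = +angle about tool z
    P=np.array([[np.cos(a),-np.sin(a)],[np.sin(a),np.cos(a)]])@[r,-d]; print(k,np.round(P*100,2))
a=np.radians(8);M=np.array([[np.cos(a),-np.sin(a)],[np.sin(a),np.cos(a)]])
print('per 8deg row in current tool axes',np.round((M@[r,-d]-[r,-d])*100,2))
E
```

```text
t 5.725 p [464.3  53.9  81.5] x yaw 168.28 z [-0.001  0.    -1.   ] F [-0.   0.7  0. ] w 0.003 j [-0.04  0.35 -0.61  0.62  0.    0.16]
axis tool cm [-3.87  2.88 -0.1 ]
0 [ 4.   -2.05]
8 [ 4.25 -1.47]
16 [ 4.41 -0.87]
24 [ 4.49 -0.25]
32 [4.48 0.38]
40 [4.38 1.  ]
48 [4.2 1.6]
56 [3.94 2.17]
per 8deg row in current tool axes [0.25 0.58]
```

Emit:
servo_tool:
  rows:
    - [0,0.4,0,0,0]
    - [0,0.4,0,0,0]
    - [0.25,0.6,0,8,0]
    - [0.25,0.6,0,8,0]
    - [0.25,0.6,0,8,0]
    - [0.25,0.6,0,8,0]
    - [0.25,0.6,0,8,0]
    - [0,0,0,0,0]

```text
time: 6.72
ee_pos: [0.469, 0.0936, 0.0826]
orientation: [0.435, 0.9, 0.0, 0.0]
wrist_force: [-1.3, -1.1, 0.3]
width: 0.001
grip_force: 0.6
```

```bash
python3 - <<'E'
from st import *
import cv2
show({'axis':(.508,.0743,.0825)})
b=arm.get_image('scene')['image'][160:320,300:460,::-1]
cv2.imwrite('pics/f.png',cv2.resize(b,(560,560),interpolation=2))
E
```

```text
t 6.725 p [469.   93.6  82.6] x yaw 128.39 z [ 0.001 -0.    -1.   ] F [-1.3 -1.1  0.3] w 0.001 j [ 0.04  0.36 -0.58  0.63 -0.    0.94]
axis tool cm [-3.93  1.86  0.02]
```

View pics/f.png

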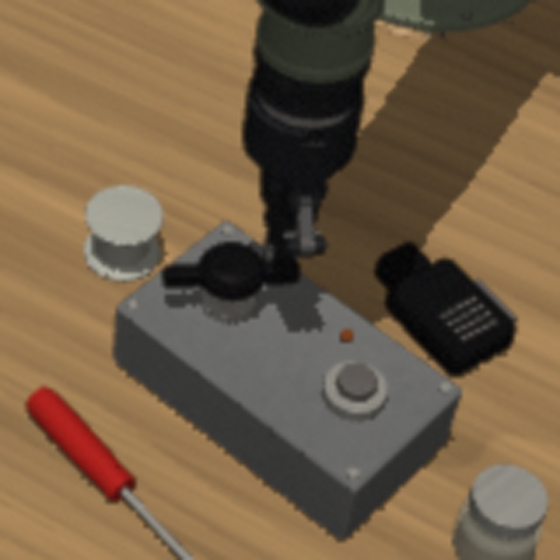

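The head has turned about 40° and looks risen: the dome moved up about 9 crop px and the collar shows again. One more small turn to be sure, then I'll back the fingers off gently along the arc and lift.

Emit:
servo_tool:
  rows:
    - [0.15,0.4,0,5,0]
    - [0,0,0,0,0]
    - [-0.25,-0.6,0,-8,0]
    - [-0.25,-0.6,0,-8,0]
    - [-0.25,-0.6,0,-8,0]
    - [-0.25,-0.6,0,-8,0]
    - [-0.25,-0.6,0,-8,0]
    - [-0.15,-0.6,0,-5,0]
    - [0,-0.9,0,0,0]
    - [0,0,0,0,0]

```text
time: 8.02
ee_pos: [0.459, 0.0512, 0.0823]
orientation: [0.103, 0.995, 0.0, 0.0]
wrist_force: [0.1, 0.5, 0.7]
width: 0.0
grip_force: 0.0
```

Emit:
servo_tool:
  rows:
    - [0,0,-2,0,0]
    - [0,0,-2,0,0]
    - [0,0,-2,0,0]
    - [0,0,0,0,0]

```text
time: 8.52
ee_pos: [0.4603, 0.0518, 0.1435]
orientation: [0.102, 0.995, 0.0, 0.002]
wrist_force: [-0.5, -0.0, -0.4]
width: 0.0
grip_force: 0.0
```

```bash
python3 - <<'E'
from st import *
import cv2
show({'rearm':(.5315,.187,.12)})
b=arm.get_image('scene')['image'][160:320,300:460,::-1]
cv2.imwrite('pics/g.png',cv2.resize(b,(560,560),interpolation=2))
E
```

```text
t 8.525 p [460.3  51.8 143.5] x yaw 168.26 z [ 0.003  0.    -1.   ] F [-0.5 -0.  -0.4] w 0.0 j [-0.05  0.25 -0.55  0.77  0.    0.16]
rearm tool cm [-4.22 14.69  2.37]
```

View pics/g.png

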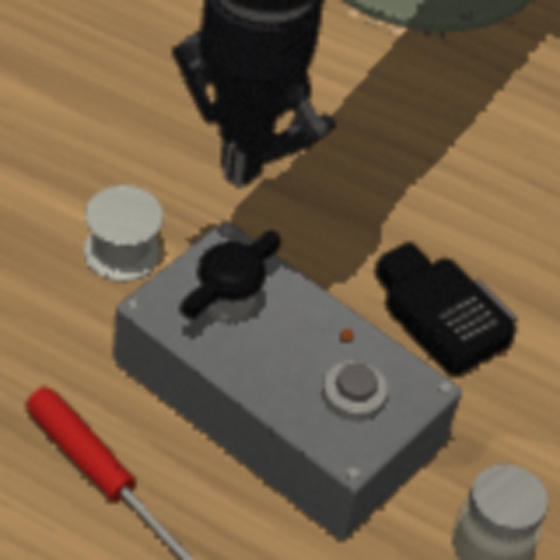

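The mushroom is up again and the wings are back along x, with the box in the same place. Next is the re-arm button.

Emit:
servo_tool:
  rows:
    - [-1,3.7,0,0,0]
    - [-1,3.7,0,0,0]
    - [-1.1,3.7,0,0,0]
    - [-1.1,3.6,0,0,0]
    - [0,0,1.5,0,0]
    - [0,0,1.5,0,0]
    - [0,0,1.5,0,0]
    - [0,0,0,0,0]

```text
time: 9.57
ee_pos: [0.5283, 0.1859, 0.0954]
orientation: [0.103, 0.995, -0.001, -0.002]
wrist_force: [-0.6, 0.4, -0.4]
width: 0.001
grip_force: 0.0
```

```bash
python3 -c "
from st import *
show({'rearm':(.5315,.187,.086)})"
```

```text
t 9.575 p [528.3 185.9  95.4] x yaw 168.19 z [-0.004 -0.001 -1.   ] F [-0.6  0.4 -0.4] w 0.001 j [ 0.21  0.47 -0.35  0.75 -0.    0.41]
rearm tool cm [-0.29  0.17  0.94]
```

Emit:
servo_tool:
  rows:
    - [-0.2,0.1,0,0,0]
    - [0,0,0.4,0,0]
    - [0,0,0.3,0,0]
    - [0,0,0.2,0,0]
    - [0,0,0.1,0,0]
    - [0,0,0,0,0]

```text
time: 10.32
ee_pos: [0.5326, 0.1876, 0.0877]
orientation: [0.102, 0.995, 0.0, 0.0]
wrist_force: [1.0, -1.3, 3.5]
width: -0.001
grip_force: 1.9
```

Emit:
servo_tool:
  rows:
    - [0,0,0.1,0,0]
    - [0,0,0.1,0,0]
    - [0,0,0.1,0,0]
    - [0,0,0,0,0]
    - [0,0,0,0,0]

```text
time: 10.95
ee_pos: [0.5327, 0.1877, 0.0859]
orientation: [0.102, 0.995, 0.0, 0.001]
wrist_force: [-2.9, -0.9, 14.1]
width: 0.001
grip_force: 7.4
```

The button is fully in: 14 N at 5.1 mm of travel. I'll release, lift clear and check.

Emit:
servo_tool:
  rows:
    - [0,0,0.1,0,0]
    - [0,0,0,0,0]
    - [0,0,-0.6,0,0]
    - [0,0,-1,0,0]
    - [0,0,-3,0,0]
    - [0,0,-4,0,0]
    - [0,0,-4,0,0]
    - [0,0,0,0,0]
    - [0,0,0,0,0]

```text
time: 12.08
ee_pos: [0.5315, 0.1876, 0.2085]
orientation: [0.102, 0.995, -0.0, -0.001]
wrist_force: [0.2, -0.4, -1.1]
width: 0.003
grip_force: 0.0
```

```bash
python3 - <<'E'
from st import *
import cv2
show({})
b=arm.get_image('scene')['image'][160:380,300:560,::-1]
cv2.imwrite('pics/i.png',cv2.resize(b,(650,550),interpolation=2))
E
```

```text
t 12.075 p [531.5 187.6 208.5] x yaw 168.27 z [-0.002 -0.    -1.   ] F [ 0.2 -0.4 -1.1] w 0.003 j [ 0.21  0.37 -0.19  1.01  0.    0.41]
```

View pics/i.png

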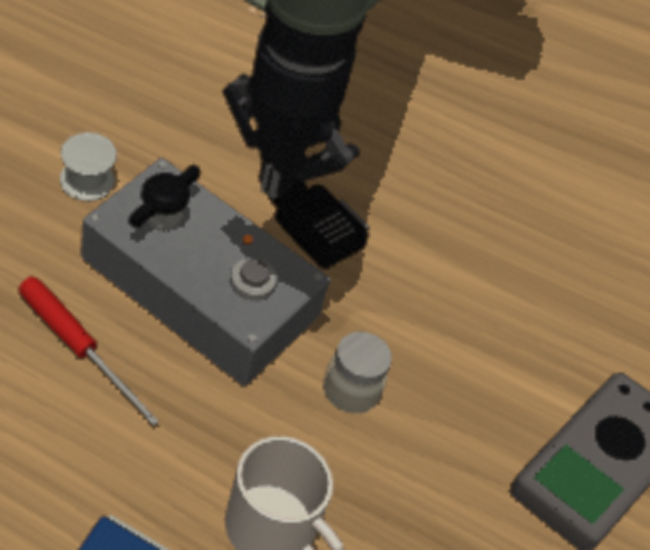

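The picture shows the mushroom up at (167,190), the re-arm button out at (257,272), the box and bystanders where they were, and the gripper clear. Handing in.

```bash
python3 -c "
from bench import arm
print(arm.close_job())"
```

```text
the job is handed in; nothing more can be done
None
```

The job is done and handed in at about 12 s: I pressed the mushroom to its hard stop, where it latched, twisted it clockwise until it popped up and turned back, then pressed the re-arm button fully in and released it; in the last picture the box and the nearby bystanders looked unmoved.

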